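# Slide the cast stage to its red stop

## Robot

A 6-joint arm with a two-finger parallel gripper is mounted at the origin on a cart in front of the work surface, level with it; the furniture and walls round the work are solid. World frame = base frame: x ahead of the robot, y to its left, z up, the work surface at z = 0. Lengths are in m, angles in degrees, forces in N, time in s.
With the tool pointing down it reaches from about 0.3 to 0.875 m from the base axis. Payload 6.4 kg.
Tool frame: the origin (TCP) lies on the centre line of the jaws, within the pads' length; the fingertips stand 19 mm ahead of it and the grasp point (between the pads) is the TCP (ctrl.tip_extent is the distance from the TCP to the fingertips, in m); z points along the fingers, y is the line along which they close (so a half turn about z gives the same grasp; the last joint's range is limited). The gripper opens to 85 mm and grips with 20 to 120 N. Pads are 22 mm wide; open, the fingers measure 114 mm over their backs; the gripper's body (76 mm by 85 mm) begins 54 mm behind the grasp point. The pads swing forward as they close: fully open they stand 13 mm farther back than shut.
Start: joints at [-11.82, 10.359, 92.074, -0, 77.567, -11.82], TCP at [0.575, 0, 0.25] pointing down, gripper open.
Joint ranges: [-171.53, 171.53], [-51.25, 118.39], [17.06, 147.69], [-65.23, 245.23], [0, 150.52], [-178.68, 178.68]. Speed limits (degrees/s): [147.25, 147.25, 172.46, 180, 180, 180].

## Interface

Orientations are given as [roll, pitch, yaw] about the fixed x, y, z axes, in that order (R = Rz(yaw) Ry(pitch) Rx(roll)).
In Python, from rig import status, imaging, ticket, ctrl gives the robot as it stands.
- The arm moves only by the tool play_rows, never from a script. Its argument "moves" is a list of rows, each a list of 5 numbers: the closure, from 0 (fully open) to 1 (shut), then the shift along the tool's x, y, z in cm, then the turn about the tool's z in degrees. A call has 1 to 20 rows; each row shifts and turns the commanded pose from where the row before left it, along the tool's axes as they then stand; what a row does not reach is not made up. A row lasts 1/8 s, in which the tool goes at most 62.5 mm and 10.7 degrees, less where a joint would pass 70% of its speed; a pose out of reach is approached as far as the arm can. A call with a gripper value outside its range is refused whole. The fingers move at their own pace and stop on an object; "newtons" is the grip in N (left out, the last holds). Time passes only in rows, so rows that do not move let the fingers close. It gives the time, the measured TCP pose, the force, the opening and the grip force at its end, in the units of the state.
- status.get_obs(): the state, without advancing time (a new reading comes with each control period).
- imaging.read_camera(name): name is "scene" or "side" or "wrist"; returns (picture, depth): 480x640x3 uint8, blue, green, red; 480x640 float32, m along the optical axis (not along the pixel's ray), 0 where there is no reading.
- imaging.camera_params(name): a dict with "vertical_fov" (degrees; the focal length in pixels is half the picture's height over the tangent of half this angle, whatever the lens; pixels are square), "cx", "cy" (the principal point, pixels), "eye" and "orientation" of the camera in the world; the wrist camera has in their place "hand_eye" (4x4, takes a point from camera to tool coordinates, whose origin is the TCP and whose axes are the flange's). Camera axes: x right, y down, z forward; pixel columns grow to the right and rows downward; lengths in m; the calibration is good to about 2 mm. The wrist camera is an equidistant fisheye: a pixel r from the principal point sees the ray r / f radians off the axis. A picture is of the moment at which its call begins: read the wrist's pose just before it. camera_params takes no time and is no camera call.
- ticket.job_done(): hands the job in; it is judged then, once.
The state is a dict: "t": time; "joint_pos": joint angles; "joint_vel": joint speeds; "joint_torque": joint torques, N m; "position": TCP position; "ee_rot": TCP orientation; "wrist_force": force on the tool from outside, world axes, zero at the start; "wrist_torque": the same for the moment, N m; "width": finger opening in m; "gripper_force": force on a finger pad.
Only numpy, scipy, OpenCV 4.12 (cv2) and the standard library are available. Lean on these libraries where they do the work, as an engineer would, in place of code of your own. Each camera call takes 0.05 s, during which the arm holds its last target. There are 200 camera calls.

## Task

Bring the dental cast on the blue sliding carriage to its photographing position: press the black release plate in the middle of the carriage well down with the fingertips to free its brake, keep it pressed and push the carriage along the rail until it rests against the red stop block, then lift off so that the plate springs up and the brake holds it there. Never force the carriage along with the plate up, do not touch the cast, and leave the other things on the worktop where they are. Nothing is to be gripped or lifted.

Things in the scene. Friction and masses are not known exactly. Their poses are not given: they have to be found in the camera images.
- stage: Fixed slide stage: aluminium bed 160 x 400 x 12 mm, grey end blocks (42 mm high), two steel rods, a blue carriage. Origin on the worktop, under the middle of the rail. Its y axis is the sliding direction; the bed spans x -50 to +110 and y -200 to +200 mm; the cast is on the +x side.
- carriage (a joint): Position of the blue carriage along the stage's y axis, m; 0 = middle, limits -0.15 to 0.15. It is 100 mm long along y and 150 mm wide (stage x -42 to +108 mm), deck top at z 42 mm. Freed, it slides with about 1.5 N; with the plate up a friction brake holds it against roughly 20 N. It cannot be lifted off.
- plate (a joint): How far the black release plate is pressed down, m: 0 = up, brake on; 0.009 = fully down. It is sprung: the force grows to about 8 N at 4 mm down, where the brake lets go fully, then stays about 8 N down to 9 mm, a hard end; 5 to 7 mm is a good depth. It springs up when let go.
- plate_top (a point): Centre of the top of the black release plate in the middle of the carriage; moves with both. Plate 40 (x) x 56 mm (y), top 58 mm above the worktop when up. At each y end stands a blue carriage cheek, 44 mm wide, 20 mm thick, top at 71 mm, inner faces 60 mm apart: fingertips on the plate can press it and push a cheek at once; friction on the plate also drags the freed carriage.
- mounted_cast: Plaster dental cast with a blue tooth, 65 x 67 x 34 mm, fixed on the carriage with its centre 68 mm to the +x side of the plate's centre; top 76 mm above the worktop. Not to be touched.
- red_stop: Red stop block fixed on the stage at either end of the rail, 30 (x) x 24 (y) x 26 mm plus a red thumb screw; top 50 mm above the worktop. Origin: middle of its underside, 32 mm to the -x side of the rail's middle; axes parallel to the stage's. The carriage's end meets it when the plate's centre is 62 mm from this origin along y.
- grey_stop: Grey stop block, the same shape, on the other side of the carriage: the wrong one.
- cast_pink: Bystander: pink dental cast; loose, origin at the middle of its underside. Leave alone.
- scan_tray: Bystander: black oblong tray with two pegs, 60x114x24 mm; loose, origin at the middle of its underside. Leave alone.
- cast_sawn: Bystander: plaster dental cast with stone-coloured gums and white teeth; loose, origin at the middle of its underside. Leave alone.
- cast_white: Bystander: flat white dental cast; loose, origin at the middle of its underside. Leave alone.

How it is judged:
By the outcome, as a careful person would: the job done as asked, in the order asked, and still so for the second after the job is handed in, with the robot touching nothing.
It also fails if it takes over 32 s, if anything falls off the work surface, if the arm or the gripper's body presses on something with over 40 N, if the wrist force passes 120 N, or if a joint passes its speed limit or range.

## Working session

There is one attempt and no reset: what is moved stays moved. The work goes in short steps, Python scripts to look and compute and a tool call to move; the robot and the scene stay as the last step left them, time stands still between calls to the robot, and variables do not carry over. Pictures are saved under pics/ and viewed, at most 10 in all, crops included, and the job is handed in when it is done.

Besides the shell and the picture viewer there is one more tool, called after "Call:" by a JSON object that holds its "name" and its "arguments", one argument or row to a line. play_rows: Moves the arm, as the interface text tells. Its arguments: {"type":"object","properties":{"moves":{"type":"array"},"newtons":{"type":"number"}},"required":["moves"]}

```bash
mkdir -p pics; cat > h.py <<'E'
import numpy as np, cv2
from rig import status, imaging, ticket, ctrl
from scipy.spatial.transform import Rotation as R
E
python3 - <<'E'
from h import *
s=status.get_obs();print(s['t'],s['position'],s['ee_rot'],s['width'])
for n in("scene","side"):
    p=imaging.camera_params(n);print(n,p)
    im,d=imaging.read_camera(n);cv2.imwrite(f"pics/{n}.png",im);np.save(n+"_d.npy",d)
E
```

```text
0.0 [5.74480392e-01 1.16246456e-04 2.49395646e-01] [-1.79901189e+02 -1.99194636e-02  8.99983389e+01] 0.0855740521089871
scene {'vertical_fov': 53.72487288678053, 'cx': 321.6527814152795, 'cy': 236.3159973848263, 'eye': array([-0.16188919,  0.56248284,  1.05069414]), 'orientation': array([-136.97392017,   -0.88892439, -128.64595917])}
side {'vertical_fov': 50.95228427062758, 'cx': 309.0810271367261, 'cy': 239.7669393741713, 'eye': array([-0.04999721,  0.85045817,  0.51338459]), 'orientation': array([-113.67183683,    0.29541442, -146.5880563 ])}
```

View pics/scene.png

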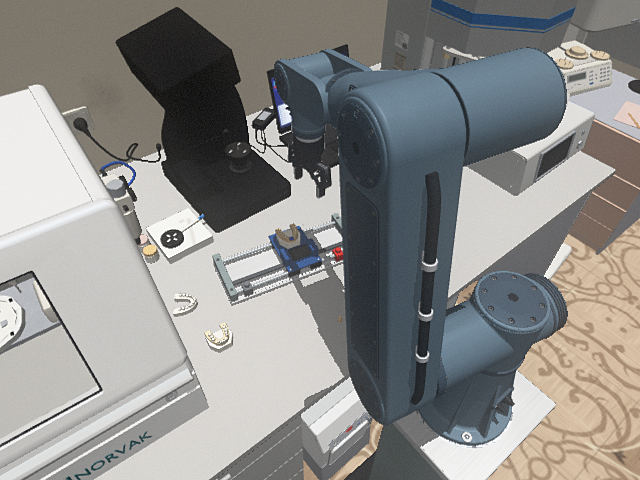

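View pics/side.png

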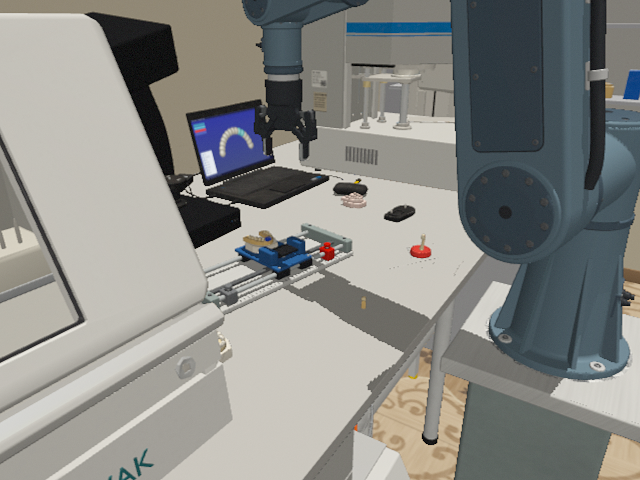

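The scene view shows the blue carriage at about (293,250), the red stop at (338,253) towards the right end block, and the grey stop on the left (245,290). The side view has the carriage at (275,253) and red at (327,252). Next I'll measure them by colour and depth.

```bash
cat >> h.py <<'E'
def cloud(n,im,d):
    p=imaging.camera_params(n);f=240/np.tan(np.radians(p['vertical_fov']/2))
    v,u=np.mgrid[:480,:640]
    c=np.dstack([(u-p['cx'])/f*d,(v-p['cy'])/f*d,d])
    return c@R.from_euler('xyz',p['orientation'],degrees=True).as_matrix().T+p['eye']
E
python3 - <<'E'
from h import *
for n,roi in(("scene",(200,310,210,350)),("side",(215,310,200,360))):
    im=cv2.imread(f"pics/{n}.png");d=np.load(n+"_d.npy");P=cloud(n,im,d)
    hsv=cv2.cvtColor(im,cv2.COLOR_BGR2HSV);h,s,v=cv2.split(hsv)
    ok=np.zeros(h.shape,bool);ok[roi[0]:roi[1],roi[2]:roi[3]]=1;ok&=d>0
    for nm,m in(("blue",(h>100)&(h<125)&(s>150)&(v>50)),("red",((h<6)|(h>174))&(s>170)&(v>80))):
        Q=P[m&ok];print(n,nm,len(Q),np.median(Q,0).round(3),np.percentile(Q,[2,98],axis=0).round(3).tolist())
        if nm=="blue":
            for z0,z1 in((.035,.05),(.064,.078)):
                q=Q[(Q[:,2]>z0)&(Q[:,2]<z1)];
                if len(q)>5: print(z0,len(q),q[:,:2].mean(0).round(3),cv2.minAreaRect((q[:,:2]*1000).astype(np.float32)))
s=status.get_obs();p=imaging.camera_params("wrist");print(p)
im,d=imaging.read_camera("wrist");cv2.imwrite("pics/w0.png",im)
E
```

```text
scene blue 18 [0.639 0.044 0.042] [[0.497, -0.008, 0.039], [0.659, 0.087, 0.047]]
0.035 18 [0.615 0.041] ((577.7319946289062, 51.714683532714844), (96.38253784179688, 149.19515991210938), 78.63397216796875)
scene red 46 [ 0.488 -0.036  0.041] [[0.476, -0.045, 0.034], [0.505, -0.027, 0.053]]
side blue 1041 [0.534 0.084 0.043] [[0.5, 0.019, 0.036], [0.645, 0.112, 0.072]]
0.035 634 [0.548 0.075] ((575.3010864257812, 54.503662109375), (99.67423248291016, 149.2150421142578), 78.17445373535156)
0.064 212 [0.544 0.067] ((555.0220947265625, 59.59741973876953), (96.69927215576172, 67.2086410522461), 76.80889892578125)
side red 164 [ 0.485 -0.031  0.034] [[0.476, -0.043, 0.015], [0.505, -0.024, 0.051]]
{'vertical_fov': 65.70646984690485, 'cx': 321.1932656735692, 'cy': 233.81920694455036, 'hand_eye': array([[-6.60553292e-05, -9.54717729e-01, -2.97513116e-01,
         7.53051182e-02],
       [ 9.99999475e-01,  2.41111393e-04, -9.95749767e-04,
        -1.02089857e-03],
       [ 1.02239376e-03, -2.97513026e-01,  9.54717212e-01,
        -1.24324659e-01],
       [ 0.00000000e+00,  0.00000000e+00,  0.00000000e+00,
         1.00000000e+00]])}
```

View pics/w0.png

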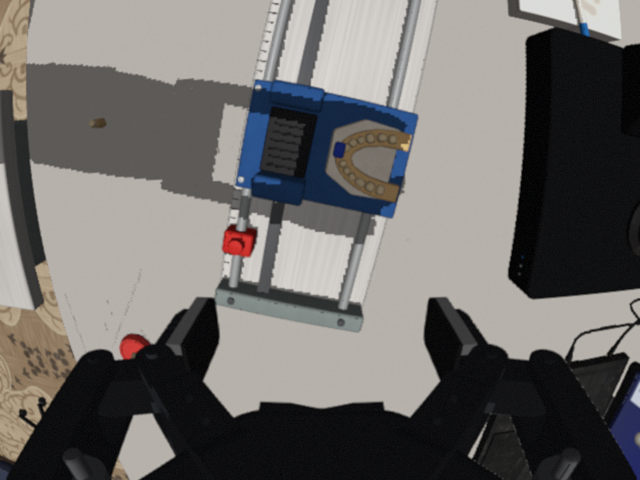

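The wrist view shows the carriage from above: black plate at about (287,143), cast at (370,160) on the right, red stop at (238,240) below. The stage y axis is at about 78.2° in world and the plate is near (0.544, 0.061). The red stop lies towards −y, with about 43 mm to travel. I'll go above the plate with the fingers shut and look again.

Call:
{"name": "play_rows", "arguments": {
  "moves": [
    [1,1.5,-0.8,2.2,0],
    [1,1.5,-0.8,2.2,0],
    [1,1.5,-0.8,2.2,0],
    [1,1.5,-0.7,2.2,0],
    [1,0,0,0,6],
    [1,0,0,0,5.8],
    [1,0,0,0,0],
    [1,0,0,0,0],
    [1,0,0,0,0],
    [1,0,0,0,0]
  ],
  "newtons": 40
}}

```text
t: 1.4
position: [0.544, 0.0599, 0.1623]
ee_rot: [180.0, 0.0, 78.2]
wrist_force: [-1.0, -0.0, -0.8]
width: 0.0002
gripper_force: 0.0
```

```bash
cat >> h.py <<'E'
def wcloud(s,d):
    p=imaging.camera_params("wrist");f=240/np.tan(np.radians(p['vertical_fov']/2))
    v,u=np.mgrid[:480,:640];x=u-p['cx'];y=v-p['cy'];r=np.hypot(x,y)+1e-9;t=np.tan(r/f)
    c=np.dstack([x/r*t*d,y/r*t*d,d]);H=p['hand_eye']
    c=c@H[:3,:3].T+H[:3,3]
    return c@R.from_euler('xyz',s['ee_rot'],degrees=True).as_matrix().T+s['position']
E
python3 - <<'E'
from h import *
s=status.get_obs();print(s['t'],s['position'],s['ee_rot'],s['width'],s['wrist_force'],ctrl.tip_extent)
im,d=imaging.read_camera("wrist");cv2.imwrite("pics/w1.png",im);P=wcloud(s,d)
h,S,v=cv2.split(cv2.cvtColor(im,cv2.COLOR_BGR2HSV));ok=d>0
ok[340:]=0
Z=P[...,2]
def rep(nm,m):
    q=(P[m&ok][:,:2]*1000).astype(np.float32);print(nm,len(q),np.median(P[m&ok],0).round(4),cv2.minAreaRect(q) if len(q) else '')
B=(h>100)&(h<125)&(S>120)
rep("deck",B&(abs(Z-.042)<.006)); rep("cheeks",B&(abs(Z-.071)<.005))
rep("plate",(v<60)&(S<120)&(abs(Z-.058)<.004)); rep("red",((h<6)|(h>174))&(S>170)&(Z>.03)&(Z<.06))
E
```

```text
1.4 [0.54402046 0.05994982 0.16231013] [1.79999271e+02 2.11615291e-04 7.82257136e+01] 0.00015029114314079944 [-0.95849274 -0.02216991 -0.82657226] 0.019
deck 10656 [0.5763 0.0706 0.0427] ((672.2250366210938, 96.66011047363281), (300.8128662109375, 315.0579528808594), 76.49837493896484)
cheeks 2909 [0.5532 0.0967 0.0714] ((557.9323120117188, 62.883705139160156), (86.37250518798828, 68.49156951904297), 77.62852478027344)
plate 11700 [0.7924 0.0605 0.0587] ((676.4263916015625, 43.889404296875), (312.9046630859375, 280.53631591796875), 0.8209517002105713)
red 8 [ 0.7909 -0.0257  0.0363] ((647.815673828125, 32.38618469238281), (159.33187866210938, 310.47381591796875), 82.00212860107422)
```

View pics/w1.png

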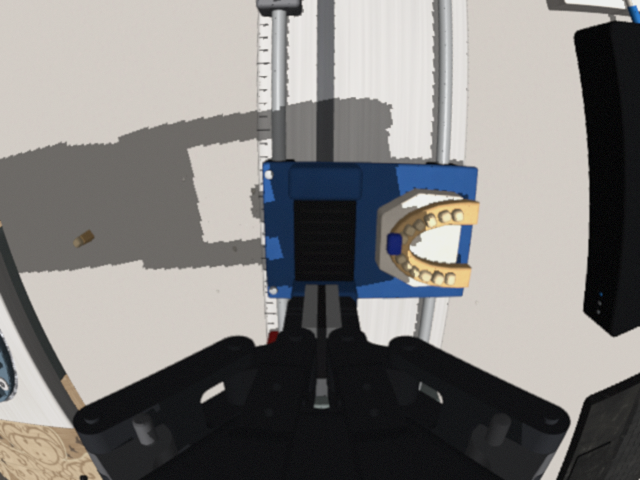

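The picture shows the carriage squarely aligned: plate about (325,240), far cheek (325,182), cast (430,243), fingertips (320,290). I'll measure in tool axes within a small region and check how wide the gripper is at the cast's height.

```bash
python3 - <<'E'
from h import *
s=status.get_obs()
im,d=imaging.read_camera("wrist");P=wcloud(s,d)
T=(P-s['position'])@R.from_euler('xyz',s['ee_rot'],degrees=True).as_matrix()
h,S,v=cv2.split(cv2.cvtColor(im,cv2.COLOR_BGR2HSV));Z=P[...,2]
def rep(nm,m,r):
    k=np.zeros(h.shape,bool);k[r[0]:r[1],r[2]:r[3]]=1;q=T[m&k&(d>0)]*1000
    print(nm,len(q),'tool mm 1/50/99',np.percentile(q,[1,50,99],axis=0).round(1).tolist())
B=(h>100)&(h<125)&(S>120)
rep("deck",B&(abs(Z-.042)<.004),(140,300,250,480))
rep("far cheek",B&(abs(Z-.071)<.003),(150,215,270,370))
rep("plate",(S<140)&(v<70)&(abs(Z-.058)<.003),(195,285,285,362))
rep("cast",(Z>.055)&(Z<.09),(180,300,370,485))
t=T[(d>0)&(Z>.12)]*1000
for a in range(-90,25,10):
    q=t[(t[:,2]>=a)&(t[:,2]<a+10)]
    if len(q): print('z',a,len(q),'x',q[:,0].min().round(),q[:,0].max().round(),'y',q[:,1].min().round(),q[:,1].max().round())
E
```

```text
deck 10474 tool mm 1/50/99 [[-49.3, -39.4, 118.1], [11.2, 32.2, 119.6], [47.9, 106.1, 121.3]]
far cheek 2470 tool mm 1/50/99 [[28.6, -20.4, 89.2], [39.1, 1.1, 90.8], [48.4, 22.4, 93.8]]
plate 4794 tool mm 1/50/99 [[-28.5, -18.2, 101.6], [-0.1, 0.7, 103.0], [25.5, 20.0, 104.6]]
cast 7387 tool mm 1/50/99 [[-31.5, 37.9, 85.8], [2.3, 67.0, 96.5], [29.8, 99.0, 106.2]]
z -90 4660 x 1.0 21.0 y -51.0 49.0
z -80 15531 x -11.0 21.0 y -63.0 60.0
z -70 12295 x -9.0 18.0 y -63.0 61.0
z -60 9933 x -11.0 18.0 y -57.0 56.0
z -50 5416 x -10.0 17.0 y -49.0 47.0
z -40 6958 x -12.0 14.0 y -40.0 38.0
z -30 2063 x -13.0 14.0 y -33.0 31.0
z -20 1226 x -12.0 11.0 y -15.0 12.0
z -10 936 x 5.0 11.0 y -15.0 13.0
z 0 772 x 5.0 11.0 y -15.0 13.0
z 10 174 x 5.0 11.0 y -12.0 11.0
```

Plate centre is at tool (−1, +1) mm with its top at z 103. The cast is at least 20 mm clear of the fingers. I'll offset 13 mm towards the red-side cheek and go down to just above the plate.

Call:
{"name": "play_rows", "arguments": {
  "moves": [
    [1,-1.4,0,0,0],
    [1,0,0,3,0],
    [1,0,0,3,0],
    [1,0,0,1.5,0],
    [1,0,0,0.5,0],
    [1,0,0,0,0],
    [1,0,0,0,0]
  ]
}}

```text
t: 2.38
position: [0.542, 0.0462, 0.0833]
ee_rot: [179.9, -0.0, 78.2]
wrist_force: [-0.1, 0.1, -0.7]
width: 0.0
gripper_force: 0.0
```

Call:
{"name": "play_rows", "arguments": {
  "moves": [
    [1,0,0,0.4,0],
    [1,0,0,0.2,0],
    [1,0,0,0.2,0],
    [1,0,0,0.2,0],
    [1,0,0,0,0],
    [1,0,0,0,0]
  ]
}}

```text
t: 3.12
position: [0.5414, 0.0463, 0.0731]
ee_rot: [180.0, 0.0, 78.2]
wrist_force: [-3.7, -0.7, 8.9]
width: 0.0004
gripper_force: 4.1
```

Call:
{"name": "play_rows", "arguments": {
  "moves": [
    [1,0,0,0.1,0],
    [1,0,0,0.1,0],
    [1,0,0,0,0],
    [1,0,0,0,0]
  ]
}}

```text
t: 3.62
position: [0.5415, 0.0463, 0.0711]
ee_rot: [180.0, 0.0, 78.2]
wrist_force: [-3.3, 0.5, 7.9]
width: 0.0002
gripper_force: 4.1
```

The plate force is on its 8 N plateau at about 6 mm depth, so the brake is free. Next I'll push towards the red stop.

Call:
{"name": "play_rows", "arguments": {
  "moves": [
    [1,-0.1,0,0,0],
    [1,-0.2,0,0,0],
    [1,-0.3,0,0,0],
    [1,-0.3,0,0,0],
    [1,-0.3,0,0,0],
    [1,-0.3,0,0,0],
    [1,-0.3,0,0,0],
    [1,-0.3,0,0,0],
    [1,-0.3,0,0,0],
    [1,-0.3,0,0,0],
    [1,-0.3,0,0,0],
    [1,-0.2,0,0,0],
    [1,-0.2,0,0,0],
    [1,0,0,0,0]
  ]
}}

```text
t: 5.38
position: [0.5344, 0.0132, 0.071]
ee_rot: [180.0, -0.0, 78.2]
wrist_force: [-2.3, 0.9, 7.5]
width: 0.0003
gripper_force: 4.1
```

```bash
python3 - <<'E'
from h import *
s=status.get_obs();print(s['position'],s['wrist_force'])
im,d=imaging.read_camera("wrist");P=wcloud(s,d)
cv2.imwrite("pics/w2.png",im)
T=(P-s['position'])@R.from_euler('xyz',s['ee_rot'],degrees=True).as_matrix()
h,S,v=cv2.split(cv2.cvtColor(im,cv2.COLOR_BGR2HSV));Z=P[...,2]
B=(h>100)&(h<125)&(S>120)&(d>0)
for lo,hi in((.038,.047),(.067,.075)):
    q=T[B&(Z>lo)&(Z<hi)&(abs(T[...,0])<.1)&(abs(T[...,1])<.12)]*1000;print(len(q),np.percentile(q,[1,99],axis=0).round(1).tolist())
E
```

```text
[0.53436752 0.0131675  0.07104626] [-2.32868306  0.92265443  7.46740133]
20470 [[-34.0, -39.9, 26.9], [62.0, 105.6, 30.0]]
7379 [[-31.5, -20.2, -2.9], [62.3, 41.4, 2.7]]
```

View pics/w2.png

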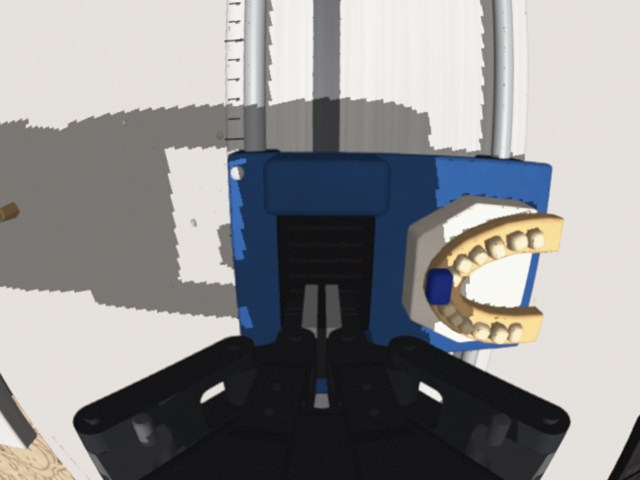

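The carriage is following with its offset unchanged: far edge at tool x 62 mm, far cheek at (325,185). About 9 mm remain, so I'll continue slowly.

Call:
{"name": "play_rows", "arguments": {
  "moves": [
    [1,-0.2,0,0,0],
    [1,-0.2,0,0,0],
    [1,-0.2,0,0,0],
    [1,-0.1,0,0,0],
    [1,-0.1,0,0,0],
    [1,-0.1,0,0,0],
    [1,-0.1,0,0,0],
    [1,-0.1,0,0,0],
    [1,0,0,0,0]
  ]
}}

```text
t: 6.55
position: [0.5321, 0.0026, 0.071]
ee_rot: [180.0, -0.0, 78.2]
wrist_force: [-3.1, 1.5, 7.9]
width: -0.0001
gripper_force: 4.1
```

Call:
{"name": "play_rows", "arguments": {
  "moves": [
    [1,-0.1,0,0,0],
    [1,-0.1,0,0,0],
    [1,0,0,0,0]
  ]
}}

```text
t: 6.92
position: [0.5322, 0.0014, 0.0712]
ee_rot: [179.9, -0.1, 78.2]
wrist_force: [-1.5, 5.9, 7.7]
width: -0.0005
gripper_force: 4.1
```

Call:
{"name": "play_rows", "arguments": {
  "moves": [
    [1,-0.1,0,0,0],
    [1,-0.1,0,0,0],
    [1,0,0,0,0]
  ]
}}

```text
t: 7.3
position: [0.5322, -0.0005, 0.0714]
ee_rot: [179.9, -0.1, 78.2]
wrist_force: [-0.0, 7.0, 7.4]
width: -0.0001
gripper_force: 4.1
```

```bash
python3 - <<'E'
from h import *
s=status.get_obs();print(s['t'],s['position'],s['wrist_force'])
im,d=imaging.read_camera("wrist");P=wcloud(s,d)
T=(P-s['position'])@R.from_euler('xyz',s['ee_rot'],degrees=True).as_matrix()
h,S,v=cv2.split(cv2.cvtColor(im,cv2.COLOR_BGR2HSV));Z=P[...,2]
B=(h>100)&(h<125)&(S>120)&(d>0)
q=T[B&(Z>.038)&(Z<.047)&(abs(T[...,0])<.1)&(abs(T[...,1])<.12)]*1000;print(len(q),np.percentile(q,[1,99],axis=0).round(1).tolist())
im,d=imaging.read_camera("side");cv2.imwrite("pics/s2.png",cv2.resize(im[190:310,200:380],None,fx=4,fy=4))
E
```

```text
7.3 [ 0.53215344 -0.00054928  0.07138852] [-3.52114774e-03  7.01681130e+00  7.37704281e+00]
21280 [[-31.4, -40.5, 27.2], [64.9, 105.0, 30.4]]
```

View pics/s2.png

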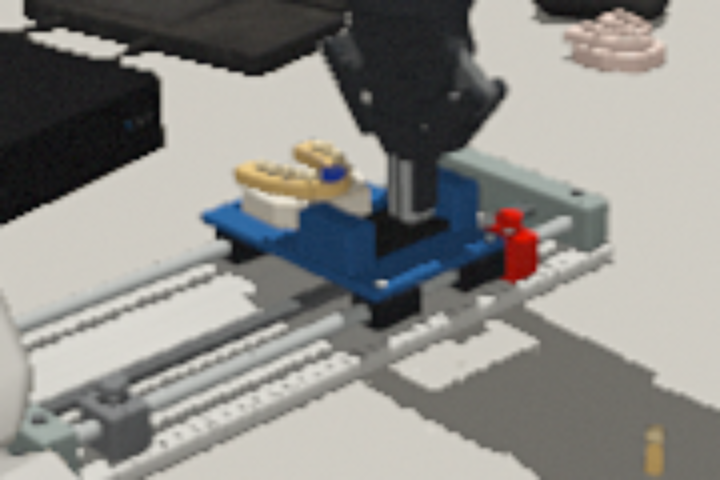

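The close-up shows the carriage end at the red stop (500,245). The far edge in tool axes moved from 62 to 65 mm, meaning the carriage has stopped and the fingers slid 3 mm on the plate under a 7 N push. I'll lift straight off.

Call:
{"name": "play_rows", "arguments": {
  "moves": [
    [1,0,0,-0.2,0],
    [1,0,0,-0.3,0],
    [1,0,0,-0.4,0],
    [1,0,0,-1,0],
    [1,0,0,-2,0],
    [1,0,0,-3,0],
    [1,0,0,-3,0],
    [1,0,0,0,0],
    [1,0,0,0,0],
    [1,0,0,0,0]
  ]
}}

```text
t: 8.65
position: [0.5302, -0.0015, 0.168]
ee_rot: [-179.9, 0.0, 78.2]
wrist_force: [-0.6, 0.1, 0.1]
width: 0.0003
gripper_force: 0.0
```

```bash
python3 - <<'E'
from h import *
s=status.get_obs();print(s['t'],s['position'],s['wrist_force'])
im,d=imaging.read_camera("wrist");P=wcloud(s,d)
T=(P-s['position'])@R.from_euler('xyz',s['ee_rot'],degrees=True).as_matrix()
h,S,v=cv2.split(cv2.cvtColor(im,cv2.COLOR_BGR2HSV));Z=P[...,2]
q=T[(h>100)&(h<125)&(S>120)&(d>0)&(Z>.038)&(Z<.047)&(abs(T[...,0])<.1)&(abs(T[...,1])<.12)]*1000
print('deck',np.percentile(q,[1,99],axis=0).round(1).tolist())
k=(S<140)&(v<70)&(abs(T[...,0]-.02)<.012)&(abs(T[...,1])<.015)&(Z<.08)&(d>0);print('plate z',np.median(Z[k]),k.sum())
im,d=imaging.read_camera("side");cv2.imwrite("pics/s3.png",cv2.resize(im[190:310,200:380],None,fx=4,fy=4))
E
```

```text
8.65 [ 0.53020901 -0.00153423  0.16797328] [-0.57270929  0.0662195   0.1299048 ]
deck [[-31.0, -38.5, 123.6], [65.7, 107.2, 126.8]]
plate z 0.0593399772047832 1686
```

View pics/s3.png

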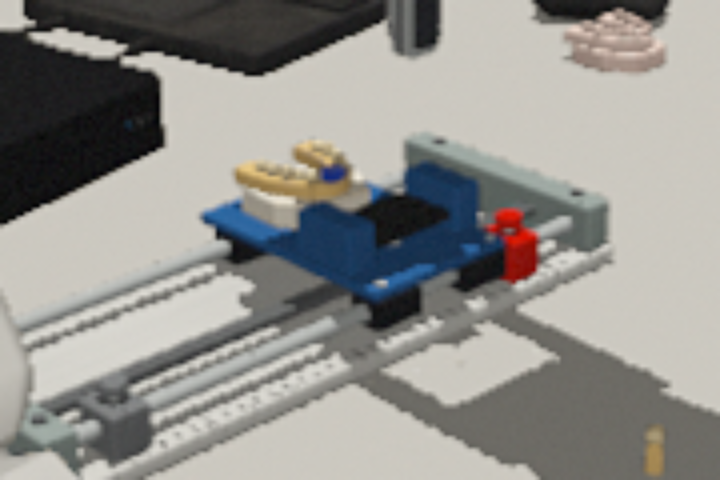

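The carriage is against the red stop (500,245), in the same place as before the lift. The plate is up at z 59 mm and the arm is clear, so I'm handing in.

```bash
python3 -c "
from h import *
print(ticket.job_done())"
```

```text
the job is handed in; nothing more can be done
None
```

The carriage rests against the red stop with the plate sprung up, the arm is clear, and I handed the job in at about 8.7 s of the 32 s allowed; no verdict came back.

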